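Dispense the orange descaling tablet from the washbasin carousel

TASK

Turn the tablet carousel by its black knob until the compartment with the orange tablet faces the spout, then lift the carousel's steel handle to tip it so that the orange tablet slides down the spout into the green-rimmed bowl beneath. Lower the carousel back until it lies level and let go; the blue and green tablets must stay in the carousel and the bowl upright.

Things in the scene. Friction and masses are not known exactly. Their poses are not given: they have to be found in the camera images.
- stand: fixed grey stand of the carousel, foot 220 x 170 mm. Origin on the table under the wheel's axis; z up, +y to the spout, -y to the handle. A grey ring wall (outer radius 90, top 128 mm up) round the wheel is open only at the spout, a 43 mm wide chute on x = 0 from y = 80 to 130 mm. A compartment faces the spout when its middle is on the +y axis; 10 degrees off still works
- knob (a point): centre of the round black knob, 36 mm in diameter, 45 mm high (125.5 to 170.5 mm above the table) on the axis of the white wheel. Wheel radius 80 mm, floor 100 mm up, nine open compartments of 40 degrees, hub (radius 28) and divider tops 125.5 mm up. It turns either way with the tablets in it and stays where left (friction 0.06 N m, no clicks)
- handle (a point): middle of the handle: round steel bar 12 mm in diameter, 110 mm long, along the stand's x, 150 mm behind the wheel's axis, 110 mm up when level, free beneath, 50 mm clear of the ring. Lifting it (about 3 N) tips wheel, ring and spout together about the hinge, in an arc up and over towards the spout; let go, it falls back level
- hinge (a point): fixed hinge line of the tipping, along the stand's x axis, at y = +90 mm in the stand's frame and 90 mm above the table, under the spout's root; 240 mm ahead of the handle
- tip (a joint): tipping angle of the carousel in rad: 0 level (at its stop), up to 0.95 (spout steeply down, stop). Tablets start to slide somewhere between 0.4 and 0.7 depending on friction; tip to about 0.85 to be sure
- orange_tablet: orange disc tablet, 24 mm in diameter, 12 mm thick, 15 g, lying flat in one of the wheel's compartments, about 58 mm from its axis, 40 or 80 degrees round from the spout; origin at the centre of its underside. The one to dispense
- blue_tablet: blue tablet of the same size in another compartment; stays in the carousel
- green_tablet: green tablet of the same size in another compartment; stays in the carousel
- bowl: loose white melamine bowl with a green rim, 150 mm across, 45 mm high, standing under the spout, where it can stay; origin at the centre of its underside
Things that resemble listed ones, but are neither listed nor needed, are in the scene too. Of the things shaped like the orange_tablet, the orange one is meant.

How it is judged:
By the outcome, as a careful person would: the job done as asked, in the order asked, and still so for the second after the job is handed in, with the robot touching nothing.
It also fails if it takes over 54 s, if anything falls off the work surface, if the arm or the gripper's body presses on something with over 40 N, if the wrist force passes 120 N, or if a joint passes its speed limit or range.

ROBOT

A 6-joint arm with a two-finger parallel gripper is mounted at the origin on the work surface. World frame = base frame: x ahead of the robot, y to its left, z up, the work surface at z = 0. Lengths are in m, angles in rad, forces in N, time in s.
With the tool pointing down it reaches from about 0.225 to 0.875 m from the base axis. Payload 3.4 kg.
Tool frame: the origin (TCP) lies between the finger pads; the fingertips stand 11 mm ahead of it and the grasp point (between the pads) lies 8 mm behind it; z points along the fingers, y is the line along which they close (so a half turn about z gives the same grasp; the last joint's range is limited). The gripper opens to 85 mm and grips with 20 to 120 N. Pads are 22 mm wide; open, the fingers measure 114 mm over their backs; the gripper's body (76 mm by 85 mm) begins 54 mm behind the grasp point. The pads swing forward as they close: fully open they stand 13 mm farther back than shut.
Start: joints at [1.178, 0.276, 1.505, -0, 1.361, -0.121], TCP at [0.154, 0.554, 0.242] pointing down, gripper open.
Joint ranges: [-2.89, 2.89], [-0.75, 2.08], [0.22, 2.7], [-1.18, 4.32], [0.11, 2.71], [-2.7, 2.7]. Speed limits (rad/s): [2.57, 2.57, 3.14, 3.14, 3.14, 3.14].

INTERFACE

Orientations are given as a unit quaternion [w, x, y, z].
In Python, from rig import sensors, eyes, manip gives the robot as it stands.
- The arm moves only by the tool drive_tool, never from a script. Its argument "deltas" is a list of rows, each an object with "linear": the shift along the world's x, y, z in mm, a list of three; "twist": the turn about the world's z in degrees; "claw": the opening, from 0 (shut) to 1 (fully open). In form: [{"linear": [tx, ty, tz], "twist": twist, "claw": claw}, ...]. A call has 1 to 12 rows; each row is the pose to reach, as a shift and turn from the pose commanded when the call began; what a row does not reach only later rows make up. A row lasts 1/12 s, in which the tool goes at most 41.7 mm and 7.16 degrees, less where a joint would pass 70% of its speed; a pose out of reach is approached as far as the arm can. A call with a gripper value outside its range is refused whole. The fingers move at their own pace and stop on an object; "squeeze" is the grip in N (left out, the last holds). Time passes only in rows, so rows that repeat a pose let the fingers close. It gives the time, the measured TCP pose, the force, the opening and the grip force at its end, in the units of the state.
- sensors.get_state(): the state, without advancing time (a new reading comes with each control period).
- eyes.get_image(name): name is "scene" or "top"; returns the picture (400x640x3 uint8, red, green, blue); there is no depth.
- eyes.camera_model(name): a dict with "intrinsics" (3x3 intrinsics, pixels), "dist" ([k1, k2, p1, p2, k3] as OpenCV has them; the pictures are not rectified), "R" (3x3) and "t" (3): a world point X has camera coordinates R X + t. Camera axes: x right, y down, z forward; pixel columns grow to the right and rows downward; lengths in m; the calibration is good to about 2 mm. A picture is of the moment at which its call begins. camera_model takes no time and is no camera call.
- manip.sign_off(): hands the job in; it is judged then, once.
The state is a dict: "clock": time; "qpos": joint angles; "qd": joint speeds; "effort": joint torques, N m; "position": TCP position; "ee_rot": TCP orientation; "contact_force": force on the tool from outside, world axes, zero at the start; "moment": the same for the moment, N m; "width": finger opening in m; "gripper_force": force on a finger pad.
Only numpy, scipy, OpenCV 4.12 (cv2) and the standard library are available. Lean on these libraries where they do the work, as an engineer would, in place of code of your own. Each camera call takes 0.05 s, during which the arm holds its last target. There are 200 camera calls.

## Working session

There is one attempt and no reset: what is moved stays moved. The work goes in short steps, Python scripts to look and compute and a tool call to move; the robot and the scene stay as the last step left them, time stands still between calls to the robot, and variables do not carry over. Pictures are saved under pics/ and viewed, at most 10 in all, crops included, and the job is handed in when it is done.

Besides the shell and the picture viewer there is one more tool, called after "Request:" as a command line: name --argument value ..., lists and objects as JSON in quotes. drive_tool: Moves the arm, as the interface text tells. Its arguments: {"type":"object","properties":{"deltas":{"type":"array","items":{"type":"object","properties":{"linear":{"type":"array","items":{"type":"number"}},"twist":{"type":"number"},"claw":{"type":"number"}}}},"squeeze":{"type":"number"}},"required":["deltas"]}

```bash
mkdir -p pics; python3 - <<'E'
from rig import sensors, eyes
import cv2,numpy as np
for n in("scene","top"):
    im=eyes.get_image(n); np.save(f"{n}0.npy",im); cv2.imwrite(f"pics/{n}0.png",im[:,:,::-1])
    m=eyes.camera_model(n); print(n,np.round(m["intrinsics"],1).tolist(),m["dist"],"C",np.round(-np.array(m["R"]).T@m["t"],3),np.round(m["R"],2).tolist())
s=sensors.get_state();print(s)
E
```

```text
scene [[392.1, 0.0, 322.4], [0.0, 392.1, 196.7], [0.0, 0.0, 1.0]] [0.01572089 0.         0.         0.         0.        ] C [0.92  0.098 0.612] [[-0.14, 0.99, 0.0], [0.78, 0.11, -0.61], [-0.61, -0.08, -0.79]]
top [[464.7, 0.0, 321.9], [0.0, 464.7, 197.1], [0.0, 0.0, 1.0]] [-0.02381701  0.          0.          0.          0.        ] C [0.418 0.015 0.916] [[0.01, -1.0, -0.01], [-0.99, -0.01, -0.14], [0.14, 0.01, -0.99]]
{'clock': 0.1, 'qpos': array([ 1.17802421e+00,  2.76544107e-01,  1.50599937e+00,  1.52452082e-05,
        1.36071914e+00, -1.20989629e-01]), 'qd': array([ 0.00014768, -0.0001119 , -0.00440002, -0.00044363,  0.00081755,
        0.00054587]), 'effort': array([ 1.03085131e-03, -4.17699265e+01, -2.46402615e+01, -3.42425055e-04,
        5.65402501e-03, -1.84079695e-06]), 'position': array([0.15417761, 0.55347353, 0.24152202]), 'ee_rot': array([-2.19348819e-04,  1.35474927e-01,  9.90780423e-01, -8.05690105e-04]), 'contact_force': array([ 0.76474054,  0.06455488, -0.08725472]), 'moment': array([ 0.03252923, -0.01094305,  0.02110342]), 'gripper_force': 0.0, 'width': 0.08497534818647662}
```

View pics/scene0.png

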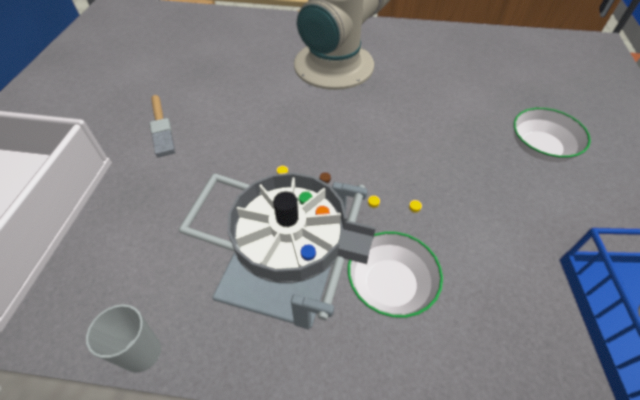

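View pics/top0.png

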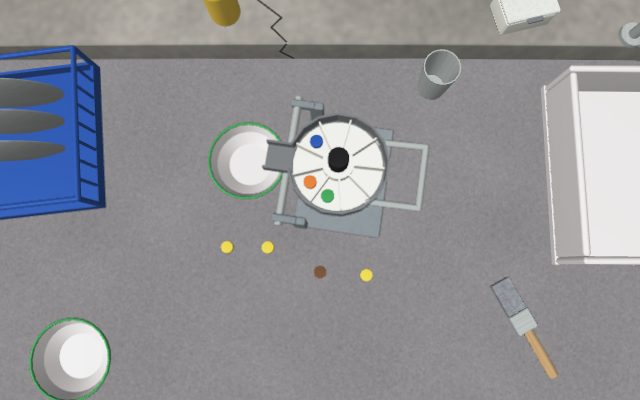

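The scene picture shows the carousel with its knob at (287,208), the orange tablet at (322,211), and the handle frame on the left around (200,205). The bowl under the spout is at (395,273). In the top picture the knob is at (338,158), orange at (310,182), blue at (316,142), green at (327,196) and the handle bar at (422,177).

Things that could be taken for the orange tablet, by top pixel: yellow discs at (226,247), (267,247) and (366,275), a brown disc at (320,272), and the orange disc at (310,182). I choose the orange one in the wheel. A second green-rimmed bowl at (70,360) isn't under the spout.

```bash
cat >h.py <<'E'
import cv2,numpy as np
from rig import eyes
def ray(n,px):
    m=eyes.camera_model(n);R=np.array(m["R"]);t=np.array(m["t"])
    p=cv2.undistortPoints(np.array([[px]],float),np.array(m["intrinsics"]),np.array(m["dist"]))[0,0]
    return -R.T@t, R.T@np.array([*p,1.])
def plane(n,px,z):
    c,d=ray(n,px); return c+d*(z-c[2])/d[2]
def blob(im,lo,hi,box):
    x0,y0,x1,y1=box; h=cv2.cvtColor(im[y0:y1,x0:x1],cv2.COLOR_RGB2HSV)
    m=cv2.inRange(h,np.array(lo),np.array(hi)); n,l,s,c=cv2.connectedComponentsWithStats(m)
    i=1+s[1:,4].argmax(); return c[i]+[x0,y0],s[i,4]
E
python3 - <<'E'
from h import *
T=np.load("top0.npy");S=np.load("scene0.npy")
bt=(285,110,395,215);bs=(225,165,345,275)
P={}
for nm,lo,hi in(("orange",(5,150,120),(16,255,255)),("blue",(105,150,80),(125,255,255)),("green",(50,120,60),(85,255,255))):
    for cam,im,b in(("top",T,bt),("scene",S,bs)):
        c,a=blob(im,lo,hi,b);X=plane(cam,c,.112);print(nm,cam,c.round(1),a,X.round(4)); P[nm,cam]=X
for cam,im,b in(("top",T,bt),("scene",S,bs)):
    c,a=blob(im,(0,0,0),(180,255,45),b);print("knob",cam,c.round(1),a,plane(cam,c,.1705).round(4),plane(cam,c,.15).round(4))
# circle fit to outer ring white wheel (top)
h=cv2.cvtColor(T,cv2.COLOR_RGB2HSV);m=cv2.inRange(h,(0,0,200),(180,40,255));mm=np.zeros_like(m);mm[105:220,288:395]=m[105:220,288:395]
cs,_=cv2.findContours(mm,0,1);c=max(cs,key=cv2.contourArea);e=cv2.fitEllipse(cv2.convexHull(c));print("wheel",e,plane("top",e[0],.1125))
crop=lambda im,b,k:cv2.resize(im[b[1]:b[3],b[0]:b[2]],None,fx=k,fy=k,interpolation=cv2.INTER_CUBIC)[:,:,::-1]
cv2.imwrite("pics/ct.png",crop(T,(260,90,440,245),4))
for px in((421.5,148),(427,147),(425,147),(418,207)):print(px,plane("top",px,.11).round(4))
E
```

```text
orange top [309.5 181.5] 117 [0.5611 0.0486 0.112 ]
orange scene [321.8 210. ] 78 [0.5611 0.0481 0.112 ]
blue top [316.  140.9] 113 [0.6345 0.0379 0.112 ]
blue scene [307.9 252. ] 144 [0.6387 0.0387 0.112 ]
green top [327.1 195.3] 112 [0.5367 0.0177 0.112 ]
green scene [304.2 196.8] 77 [0.539  0.0163 0.112 ]
knob top [338.2 159.3] 383 [ 5.880e-01 -4.000e-04  1.705e-01] [ 0.5926 -0.0008  0.15  ]
knob scene [285.6 208.8] 583 [0.6083 0.0038 0.1705] [ 0.5939 -0.0006  0.15  ]
wheel ((337.350830078125, 164.261474609375), (90.41141510009766, 92.0936279296875), 170.37953186035156) [ 5.92128863e-01 -1.54819698e-04  1.12500000e-01]
(421.5, 148) [ 0.6229 -0.1497  0.11  ]
(427, 147) [ 0.6248 -0.1595  0.11  ]
(425, 147) [ 0.6248 -0.1559  0.11  ]
(418, 207) [ 0.5172 -0.1411  0.11  ]
```

View pics/ct.png

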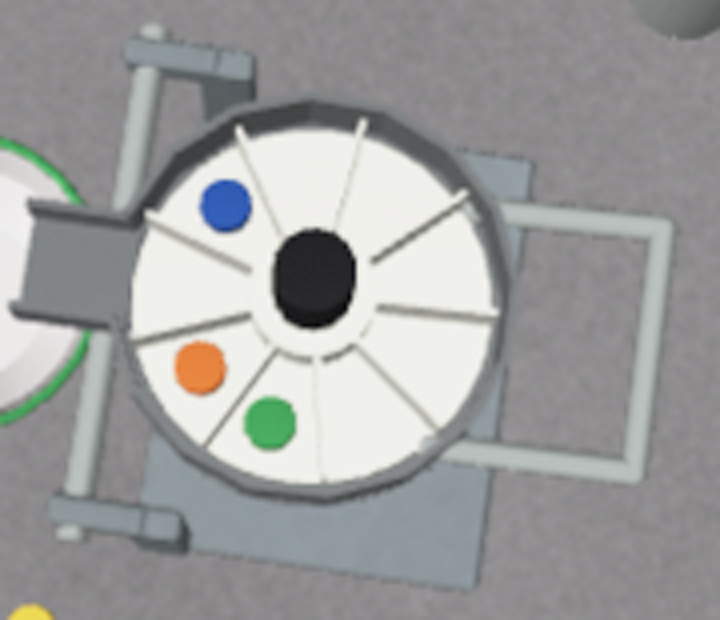

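Request:
drive_tool --deltas '[{"linear": [220,-277,0],"twist": 0,"claw": 1},{"linear": [220,-277,0],"twist": 0,"claw": 1},{"linear": [220,-277,0],"twist": 0,"claw": 1},{"linear": [220,-277,0],"twist": 0,"claw": 1},{"linear": [220,-277,0],"twist": 0,"claw": 1},{"linear": [220,-277,0],"twist": 0,"claw": 1},{"linear": [220,-277,0],"twist": 0,"claw": 1},{"linear": [220,-277,0],"twist": 0,"claw": 1},{"linear": [220,-277,0],"twist": 0,"claw": 1},{"linear": [220,-277,0],"twist": 0,"claw": 1},{"linear": [220,-277,0],"twist": 0,"claw": 1}]'

```text
clock: 1.02
position: [0.3746, 0.2761, 0.242]
ee_rot: [-0.001, 0.137, 0.991, 0.0]
contact_force: [-0.3, -0.2, 0.7]
width: 0.0855
gripper_force: 0.0
```

Request:
drive_tool --deltas '[{"linear": [218,-276,0],"claw": 1},{"linear": [218,-276,0],"claw": 1},{"linear": [218,-276,0],"claw": 1},{"linear": [218,-276,0],"claw": 1},{"linear": [218,-276,0],"claw": 1},{"linear": [218,-276,0],"claw": 1},{"linear": [218,-276,0],"claw": 1},{"linear": [218,-276,0],"claw": 1},{"linear": [218,-276,0],"claw": 1},{"linear": [218,-276,0],"claw": 1},{"linear": [218,-276,0],"claw": 1}]'

```text
$.deltas[0]: bad value
```

Request:
drive_tool --deltas '[{"linear": [218,-276,0],"twist": 0,"claw": 1},{"linear": [218,-276,0],"twist": 0,"claw": 1},{"linear": [218,-276,0],"twist": 0,"claw": 1},{"linear": [218,-276,0],"twist": 0,"claw": 1},{"linear": [218,-276,0],"twist": 0,"claw": 1},{"linear": [218,-276,0],"twist": 0,"claw": 1},{"linear": [218,-276,0],"twist": 0,"claw": 1},{"linear": [218,-276,0],"twist": 0,"claw": 1},{"linear": [218,-276,0],"twist": 0,"claw": 1},{"linear": [218,-276,0],"twist": 0,"claw": 1},{"linear": [218,-276,0],"twist": 0,"claw": 1}]'

```text
clock: 1.93
position: [0.5922, 0.002, 0.2415]
ee_rot: [-0.001, 0.136, 0.991, 0.001]
contact_force: [-0.4, 0.6, 0.2]
width: 0.0854
gripper_force: 0.0
```

Above the knob. Next I descend about 90 mm.

Request:
drive_tool --deltas '[{"linear": [0,0,-15],"twist": 0,"claw": 1},{"linear": [0,0,-35],"twist": 0,"claw": 1},{"linear": [0,0,-55],"twist": 0,"claw": 1},{"linear": [0,0,-75],"twist": 0,"claw": 1},{"linear": [0,0,-88],"twist": 0,"claw": 1},{"linear": [0,0,-91],"twist": 0,"claw": 1},{"linear": [0,0,-91],"twist": 0,"claw": 1},{"linear": [0,0,-91],"twist": 0,"claw": 1}]'

```text
clock: 2.6
position: [0.5922, 0.0024, 0.1522]
ee_rot: [0.0, 0.135, 0.991, 0.0]
contact_force: [0.3, -1.0, 0.9]
width: 0.0855
gripper_force: 0.0
```

Request:
drive_tool --deltas '[{"linear": [0,0,0],"twist": 0,"claw": 0.3},{"linear": [0,0,0],"twist": 0,"claw": 0.3},{"linear": [0,0,0],"twist": 0,"claw": 0.3},{"linear": [0,0,0],"twist": 0,"claw": 0.3},{"linear": [0,0,0],"twist": 0,"claw": 0.3},{"linear": [0,0,0],"twist": 0,"claw": 0.3},{"linear": [0,0,0],"twist": 0,"claw": 0.3},{"linear": [0,0,0],"twist": 0,"claw": 0.3}]' --squeeze 25

```text
clock: 3.27
position: [0.5924, -0.0001, 0.1523]
ee_rot: [0.0, 0.135, 0.991, -0.001]
contact_force: [-2.4, -2.5, 6.1]
width: 0.0354
gripper_force: 25.7
```

Request:
drive_tool --deltas '[{"linear": [0,0,0],"twist": -3,"claw": 0.3},{"linear": [0,0,0],"twist": -7,"claw": 0.3},{"linear": [0,0,0],"twist": -11,"claw": 0.3},{"linear": [0,0,0],"twist": -15,"claw": 0.3},{"linear": [0,0,0],"twist": -19,"claw": 0.3},{"linear": [0,0,0],"twist": -23,"claw": 0.3},{"linear": [0,0,0],"twist": -27,"claw": 0.3},{"linear": [0,0,0],"twist": -31,"claw": 0.3},{"linear": [0,0,0],"twist": -35,"claw": 0.3},{"linear": [0,0,0],"twist": -38,"claw": 0.3},{"linear": [0,0,0],"twist": -40,"claw": 0.3},{"linear": [0,0,0],"twist": -40,"claw": 0.3}]'

```text
clock: 4.27
position: [0.5925, -0.0, 0.1523]
ee_rot: [0.001, 0.467, 0.884, -0.0]
contact_force: [-1.7, -2.5, 5.2]
width: 0.0351
gripper_force: 25.7
```

Request:
drive_tool --deltas '[{"linear": [0,0,0],"twist": 0,"claw": 1},{"linear": [0,0,0],"twist": 0,"claw": 1},{"linear": [0,0,0],"twist": 0,"claw": 1},{"linear": [0,0,0],"twist": 0,"claw": 1},{"linear": [0,0,0],"twist": 0,"claw": 1},{"linear": [0,0,0],"twist": 0,"claw": 1},{"linear": [0,0,20],"twist": 0,"claw": 1},{"linear": [0,0,50],"twist": 0,"claw": 1},{"linear": [0,0,80],"twist": 0,"claw": 1},{"linear": [0,0,90],"twist": 0,"claw": 1}]'

```text
clock: 5.1
position: [0.5945, 0.0008, 0.2458]
ee_rot: [0.003, 0.466, 0.885, 0.001]
contact_force: [0.9, 0.1, 0.2]
width: 0.0851
gripper_force: 0.0
```

Request:
drive_tool --deltas '[{"linear": [-5,-40,0],"twist": 6,"claw": 1},{"linear": [-10,-80,0],"twist": 12,"claw": 1},{"linear": [-16,-120,0],"twist": 18,"claw": 1},{"linear": [-20,-149,0],"twist": 24,"claw": 1},{"linear": [-20,-149,0],"twist": 30,"claw": 1},{"linear": [-20,-149,0],"twist": 36,"claw": 1},{"linear": [-20,-149,0],"twist": 42,"claw": 1},{"linear": [-20,-149,0],"twist": 48,"claw": 1},{"linear": [-20,-149,0],"twist": 48,"claw": 1}]'

```text
clock: 5.85
position: [0.5721, -0.1481, 0.2406]
ee_rot: [-0.0, 0.065, 0.998, 0.0]
contact_force: [-0.1, 0.3, 0.1]
width: 0.0856
gripper_force: 0.0
```

```bash
python3 - <<'E'
from h import *
from rig import sensors
s=sensors.get_state();print(s["position"],s["ee_rot"],s["clock"])
T=eyes.get_image("top");S=eyes.get_image("scene")
A=np.array([.5926,-.0005])
bt=(285,110,395,215);bs=(225,165,345,275)
for nm,lo,hi in(("orange",(5,150,120),(16,255,255)),("blue",(105,150,80),(125,255,255)),("green",(50,120,60),(85,255,255))):
    for cam,im,b in(("top",T,bt),("scene",S,bs)):
        c,a=blob(im,lo,hi,b);X=plane(cam,c,.112);d=X[:2]-A;print(nm,cam,c.round(1),a,X.round(4),np.degrees(np.arctan2(d[1],d[0]))-82.7)
crop=lambda im,b,k:cv2.resize(im[b[1]:b[3],b[0]:b[2]],None,fx=k,fy=k,interpolation=cv2.INTER_CUBIC)[:,:,::-1]
a=crop(T,(200,90,440,245),3.3);b=crop(S,(160,150,460,330),2.64)
cv2.imwrite("pics/c2.png",crop(T,(200,90,440,245),3.3));cv2.imwrite("pics/s2.png",b)
E
```

```text
[ 0.5721008  -0.14814796  0.24063523] [-4.49130648e-04  6.54187215e-02  9.97857767e-01  2.55108832e-04] 5.85
orange top [305.3 160. ] 123 [0.5996 0.0565 0.112 ] 0.27174112993809274
orange scene [324.4 232.3] 113 [0.6017 0.0578 0.112 ] -1.552333649184888
blue top [336.8 133.1] 117 [0.6491 0.0009 0.112 ] -81.29575926456207
blue scene [281.  257.5] 153 [0.6531 0.0019 0.112 ] -80.4593696089521
green top [309.5 181.4] 115 [0.5613 0.0486 0.112 ] 39.820599511996235
green scene [321.8 210.1] 69 [0.5612 0.0481 0.112 ] 40.162226146876165
```

View pics/c2.png

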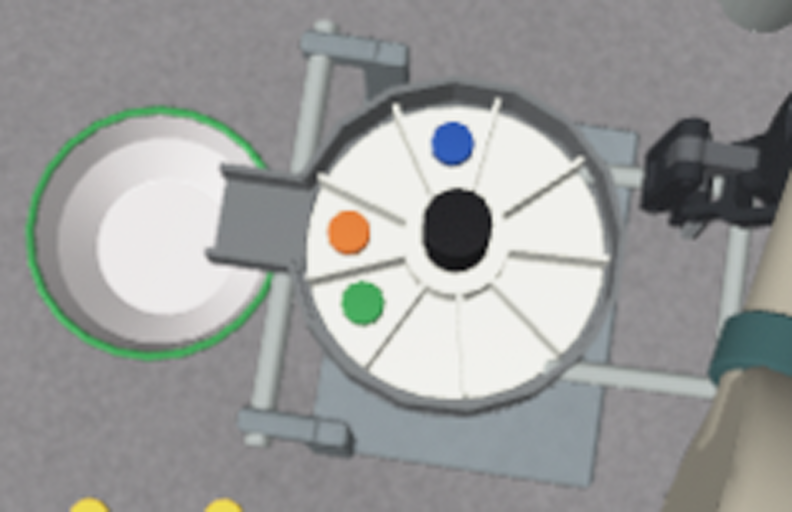

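The top crop shows orange at (349,232), facing the spout, with green and blue in their own compartments. Next I descend on the handle bar with the gripper half open, to clear the ring.

Request:
drive_tool --deltas '[{"linear": [0,-1,0],"twist": 0,"claw": 0.55},{"linear": [0,-1,0],"twist": 0,"claw": 0.55},{"linear": [0,-1,-20],"twist": 0,"claw": 0.55},{"linear": [0,-1,-45],"twist": 0,"claw": 0.55},{"linear": [0,-1,-70],"twist": 0,"claw": 0.55},{"linear": [0,-1,-95],"twist": 0,"claw": 0.55},{"linear": [0,-1,-115],"twist": 0,"claw": 0.55},{"linear": [0,-1,-130],"twist": 0,"claw": 0.55},{"linear": [0,-1,-138],"twist": 0,"claw": 0.55},{"linear": [0,-1,-138],"twist": 0,"claw": 0.55},{"linear": [0,-1,-138],"twist": 0,"claw": 0.55}]'

```text
clock: 6.87
position: [0.5726, -0.1491, 0.1035]
ee_rot: [0.0, 0.066, 0.998, 0.0]
contact_force: [0.5, -0.6, 1.1]
width: 0.0469
gripper_force: 0.0
```

Request:
drive_tool --deltas '[{"linear": [0,0,0],"twist": 0,"claw": 0.05},{"linear": [0,0,0],"twist": 0,"claw": 0.05},{"linear": [0,0,0],"twist": 0,"claw": 0.05},{"linear": [0,0,0],"twist": 0,"claw": 0.05},{"linear": [0,0,0],"twist": 0,"claw": 0.05},{"linear": [0,0,0],"twist": 0,"claw": 0.05},{"linear": [0,0,0],"twist": 0,"claw": 0.05},{"linear": [0,0,0],"twist": 0,"claw": 0.05}]' --squeeze 25

```text
clock: 7.53
position: [0.5732, -0.149, 0.1045]
ee_rot: [0.001, 0.066, 0.998, 0.0]
contact_force: [0.6, 1.4, 7.1]
width: 0.011
gripper_force: 24.6
```

```bash
python3 - <<'E'
import numpy as np
u=np.array([np.cos(np.radians(82.7)),np.sin(np.radians(82.7))])
for th in np.arange(0,.93,.05):
    y=-240*np.cos(th)+20*np.sin(th)+240; z=240*np.sin(th)+20*np.cos(th)-20
    print(round(th,2),(u*y).round(1),z.round(1))
E
```

```text
0.0 [0. 0.] 0.0
0.05 [0.2 1.3] 12.0
0.1 [0.4 3.2] 23.9
0.15 [0.7 5.6] 35.6
0.2 [1.1 8.7] 47.3
0.25 [ 1.6 12.3] 58.8
0.3 [ 2.1 16.5] 70.0
0.35 [ 2.7 21.2] 81.1
0.4 [ 3.4 26.5] 91.9
0.45 [ 4.1 32.3] 102.4
0.5 [ 5.  38.7] 112.6
0.55 [ 5.8 45.5] 122.5
0.6 [ 6.8 52.8] 132.0
0.65 [ 7.8 60.5] 141.2
0.7 [ 8.8 68.8] 149.9
0.75 [ 9.9 77.4] 158.2
0.8 [11.1 86.4] 166.1
0.85 [12.3 95.8] 173.5
0.9 [ 13.5 105.6] 180.4
```

Request:
drive_tool --deltas '[{"linear": [0,0,3],"twist": 0,"claw": 0.05},{"linear": [0,0.5,6],"twist": 0,"claw": 0.05},{"linear": [0.2,1.3,12],"twist": 0,"claw": 0.05},{"linear": [0.3,2.2,18],"twist": 0,"claw": 0.05},{"linear": [0.4,3.2,24],"twist": 0,"claw": 0.05},{"linear": [0.6,4.4,30],"twist": 0,"claw": 0.05},{"linear": [0.7,5.6,35.6],"twist": 0,"claw": 0.05},{"linear": [0.9,7.1,41.5],"twist": 0,"claw": 0.05},{"linear": [1.1,8.7,47.3],"twist": 0,"claw": 0.05},{"linear": [1.3,10.5,53],"twist": 0,"claw": 0.05},{"linear": [1.6,12.3,58.8],"twist": 0,"claw": 0.05}]'

```text
clock: 8.45
position: [0.5747, -0.1373, 0.1631]
ee_rot: [0.001, 0.066, 0.998, -0.001]
contact_force: [5.6, -1.0, -3.6]
width: 0.0109
gripper_force: 24.3
```

Forces are low and the bar is held. Next call takes the tip from 0.25 to 0.55 rad, as shifts from the current pose.

Request:
drive_tool --deltas '[{"linear": [0.3,2,5.6],"twist": 0,"claw": 0.05},{"linear": [0.5,4.2,11.2],"twist": 0,"claw": 0.05},{"linear": [0.8,6.5,16.8],"twist": 0,"claw": 0.05},{"linear": [1.1,8.9,22.3],"twist": 0,"claw": 0.05},{"linear": [1.5,11.5,27.7],"twist": 0,"claw": 0.05},{"linear": [1.8,14.2,33.1],"twist": 0,"claw": 0.05},{"linear": [2.2,17,38.4],"twist": 0,"claw": 0.05},{"linear": [2.5,20,43.6],"twist": 0,"claw": 0.05},{"linear": [3,23.2,48.7],"twist": 0,"claw": 0.05},{"linear": [3.4,26.4,53.8],"twist": 0,"claw": 0.05},{"linear": [3.8,29.8,58.8],"twist": 0,"claw": 0.05},{"linear": [4.2,33.2,63.7],"twist": 0,"claw": 0.05}]'

```text
clock: 9.45
position: [0.5793, -0.1055, 0.2273]
ee_rot: [0.002, 0.066, 0.998, -0.002]
contact_force: [5.7, -4.6, -2.2]
width: 0.011
gripper_force: 24.3
```

Request:
drive_tool --deltas '[{"linear": [0.5,3.6,4.8],"twist": 0,"claw": 0.05},{"linear": [1,7.3,9.5],"twist": 0,"claw": 0.05},{"linear": [1.5,11.1,14.1],"twist": 0,"claw": 0.05},{"linear": [2,15,18.7],"twist": 0,"claw": 0.05},{"linear": [2.5,19.1,23.1],"twist": 0,"claw": 0.05},{"linear": [3,23.3,27.4],"twist": 0,"claw": 0.05},{"linear": [3.5,27.5,31.6],"twist": 0,"claw": 0.05},{"linear": [4.1,31.9,35.7],"twist": 0,"claw": 0.05},{"linear": [4.7,36.4,39.7],"twist": 0,"claw": 0.05},{"linear": [5.3,40.9,43.6],"twist": 0,"claw": 0.05},{"linear": [5.9,45.6,47.4],"twist": 0,"claw": 0.05},{"linear": [6.5,50.3,51],"twist": 0,"claw": 0.05}]'

```text
clock: 10.45
position: [0.5863, -0.057, 0.2798]
ee_rot: [0.003, 0.066, 0.998, -0.004]
contact_force: [5.7, -7.3, 3.6]
width: 0.0107
gripper_force: 24.3
```

Request:
drive_tool --deltas '[{"linear": [0,0,0],"twist": 0,"claw": 0.05},{"linear": [0,0,0],"twist": 0,"claw": 0.05},{"linear": [0,0,0],"twist": 0,"claw": 0.05},{"linear": [0,0,0],"twist": 0,"claw": 0.05},{"linear": [0,0,0],"twist": 0,"claw": 0.05},{"linear": [0,0,0],"twist": 0,"claw": 0.05},{"linear": [0,0,0],"twist": 0,"claw": 0.05},{"linear": [0,0,0],"twist": 0,"claw": 0.05}]'

```text
clock: 11.12
position: [0.5864, -0.057, 0.2799]
ee_rot: [0.004, 0.066, 0.998, -0.004]
contact_force: [4.3, -7.0, 5.6]
width: 0.011
gripper_force: 24.5
```

```bash
python3 - <<'E'
from h import *
T=eyes.get_image("top");S=eyes.get_image("scene")
crop=lambda im,b,k:cv2.resize(im[b[1]:b[3],b[0]:b[2]],None,fx=k,fy=k,interpolation=cv2.INTER_CUBIC)[:,:,::-1]
cv2.imwrite("pics/m3.png",np.hstack([crop(T,(190,80,390,280),2),crop(S,(230,130,430,330),2)]))
E
```

```text
(no output)
```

View pics/m3.png

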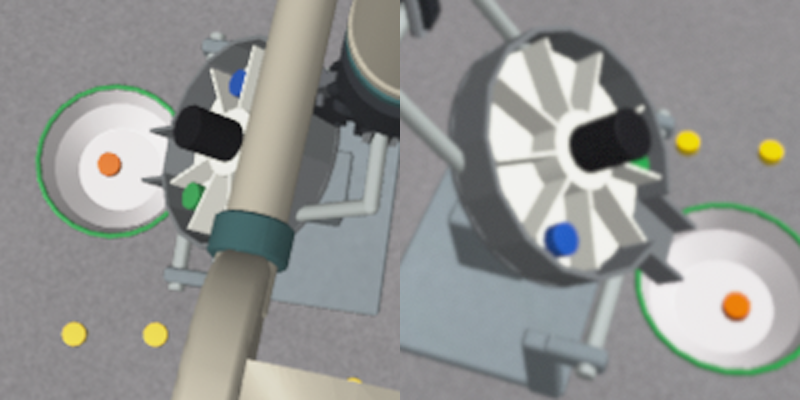

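The orange tablet lies in the bowl at (108,165) left and (736,305) right. Blue and green are still in the carousel. I'll lower it back along the same arc.

Request:
drive_tool --deltas '[{"linear": [-0.6,-4.7,-3.6],"twist": 0,"claw": 0.05},{"linear": [-1.2,-9.4,-7.4],"twist": 0,"claw": 0.05},{"linear": [-1.8,-13.9,-11.3],"twist": 0,"claw": 0.05},{"linear": [-2.4,-18.4,-15.3],"twist": 0,"claw": 0.05},{"linear": [-3,-22.8,-19.4],"twist": 0,"claw": 0.05},{"linear": [-3.5,-27,-23.6],"twist": 0,"claw": 0.05},{"linear": [-4,-31.2,-27.9],"twist": 0,"claw": 0.05},{"linear": [-4.5,-35.3,-32.3],"twist": 0,"claw": 0.05},{"linear": [-5,-39.2,-36.9],"twist": 0,"claw": 0.05},{"linear": [-5.5,-43,-41.5],"twist": 0,"claw": 0.05},{"linear": [-6,-46.7,-46.2],"twist": 0,"claw": 0.05},{"linear": [-6.5,-50.3,-51],"twist": 0,"claw": 0.05}]'

```text
clock: 12.22
position: [0.5793, -0.1056, 0.2275]
ee_rot: [0.002, 0.066, 0.998, -0.002]
contact_force: [4.9, -3.5, 0.4]
width: 0.0113
gripper_force: 25.0
```

Request:
drive_tool --deltas '[{"linear": [-0.4,-3.4,-4.9],"twist": 0,"claw": 0.05},{"linear": [-0.8,-6.8,-9.9],"twist": 0,"claw": 0.05},{"linear": [-1.2,-10,-15],"twist": 0,"claw": 0.05},{"linear": [-1.7,-13.2,-20.1],"twist": 0,"claw": 0.05},{"linear": [-2,-16.2,-25.3],"twist": 0,"claw": 0.05},{"linear": [-2.4,-19,-30.6],"twist": 0,"claw": 0.05},{"linear": [-2.7,-21.7,-36],"twist": 0,"claw": 0.05},{"linear": [-3.1,-24.3,-41.4],"twist": 0,"claw": 0.05},{"linear": [-3.4,-26.7,-46.9],"twist": 0,"claw": 0.05},{"linear": [-3.7,-29,-52.5],"twist": 0,"claw": 0.05},{"linear": [-3.9,-31.2,-58.1],"twist": 0,"claw": 0.05},{"linear": [-4.2,-33.2,-63.7],"twist": 0,"claw": 0.05}]'

```text
clock: 13.22
position: [0.5746, -0.1376, 0.1626]
ee_rot: [0.001, 0.066, 0.998, -0.001]
contact_force: [4.4, -1.6, -1.1]
width: 0.011
gripper_force: 25.6
```

Request:
drive_tool --deltas '[{"linear": [-0.3,-1.8,-5.8],"twist": 0,"claw": 0.05},{"linear": [-0.5,-3.6,-11.5],"twist": 0,"claw": 0.05},{"linear": [-0.7,-5.2,-17.3],"twist": 0,"claw": 0.05},{"linear": [-0.9,-6.7,-23.2],"twist": 0,"claw": 0.05},{"linear": [-1,-7.9,-28.8],"twist": 0,"claw": 0.05},{"linear": [-1.2,-9.1,-34.8],"twist": 0,"claw": 0.05},{"linear": [-1.3,-10.1,-40.8],"twist": 0,"claw": 0.05},{"linear": [-1.4,-11,-46.8],"twist": 0,"claw": 0.05},{"linear": [-1.5,-11.8,-52],"twist": 0,"claw": 0.05},{"linear": [-1.6,-12.1,-55],"twist": 0,"claw": 0.05},{"linear": [-1.6,-12.3,-57],"twist": 0,"claw": 0.05},{"linear": [-1.6,-12.3,-58.3],"twist": 0,"claw": 0.05}]'

```text
clock: 14.22
position: [0.5726, -0.1489, 0.1061]
ee_rot: [0.001, 0.066, 0.998, 0.0]
contact_force: [-0.6, 1.1, 20.5]
width: 0.0108
gripper_force: 27.6
```

Request:
drive_tool --deltas '[{"linear": [0,0,1],"twist": 0,"claw": 0.5},{"linear": [0,0,1],"twist": 0,"claw": 0.5},{"linear": [0,0,1],"twist": 0,"claw": 0.5},{"linear": [0,0,1],"twist": 0,"claw": 0.5},{"linear": [0,0,1],"twist": 0,"claw": 0.5},{"linear": [0,0,1],"twist": 0,"claw": 0.5},{"linear": [0,0,15],"twist": 0,"claw": 0.5},{"linear": [0,0,40],"twist": 0,"claw": 0.5},{"linear": [0,0,75],"twist": 0,"claw": 0.5},{"linear": [0,0,110],"twist": 0,"claw": 0.5},{"linear": [0,0,140],"twist": 0,"claw": 0.5},{"linear": [0,0,150],"twist": 0,"claw": 0.5}]'

```text
clock: 15.22
position: [0.5743, -0.1498, 0.2589]
ee_rot: [0.004, 0.066, 0.998, -0.001]
contact_force: [0.4, -1.0, 1.0]
width: 0.043
gripper_force: 0.0
```

Request:
drive_tool --deltas '[{"linear": [-30,-20,0],"twist": 0,"claw": 0.5},{"linear": [-60,-40,0],"twist": 0,"claw": 0.5},{"linear": [-90,-60,0],"twist": 0,"claw": 0.5},{"linear": [-120,-80,0],"twist": 0,"claw": 0.5},{"linear": [-145,-95,0],"twist": 0,"claw": 0.5},{"linear": [-160,-100,0],"twist": 0,"claw": 0.5},{"linear": [-160,-100,0],"twist": 0,"claw": 0.5},{"linear": [-160,-100,0],"twist": 0,"claw": 0.5}]'

```text
clock: 15.88
position: [0.4118, -0.249, 0.2533]
ee_rot: [-0.0, 0.067, 0.998, 0.001]
contact_force: [0.2, -0.2, 0.2]
width: 0.0428
gripper_force: 0.0
```

```bash
python3 - <<'E'
from h import *
T=eyes.get_image("top");S=eyes.get_image("scene")
crop=lambda im,b,k:cv2.resize(im[b[1]:b[3],b[0]:b[2]],None,fx=k,fy=k,interpolation=cv2.INTER_CUBIC)[:,:,::-1]
cv2.imwrite("pics/m4.png",np.hstack([crop(T,(200,60,450,300),1.6),crop(S,(190,110,440,350),1.6)]))
for px in((425,147),(418.5,207.5)):print(plane("top",px,.11))
E
```

```text
[ 0.62475255 -0.15593258  0.11      ]
[ 0.51636104 -0.14192162  0.11      ]
```

View pics/m4.png

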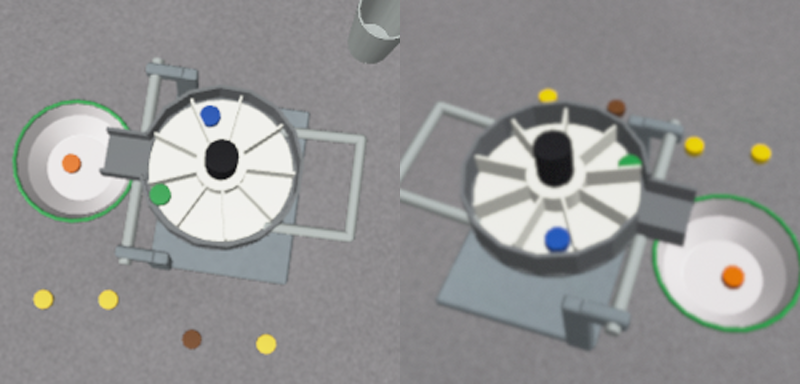

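The carousel is level, with its handle bar back at (357,187) in the left half. Orange is in the upright bowl at (71,163), blue at (210,116) and green at (160,194) are still in the wheel, and the arm is clear.

```bash
python3 -c "
from rig import manip
print(manip.sign_off())"
```

```text
the job is handed in; nothing more can be done
None
```

The orange tablet is in the green-rimmed bowl, which stayed upright; blue and green are still in the level carousel, the arm is clear, and the job was handed in at about 16 s.

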